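# Open the ratchet tin holder

### The job

Open up the tin holder to make room in the row: press its release key fully down, then push the sliding jaw back along its bar, away from the tins, until it rests against the end block. Only touch, press and push, with nothing pinched or lifted, and leave the tins, the salt shaker and the garlic standing where they are.

Things in the scene. Friction and masses are not known exactly. Their poses are not given: they have to be found in the camera images.
- holder: Tin holder fixed to the worktop, 374 x 124 mm. Origin: worktop level, middle. x runs along the bar the way the jaw opens, z up. Wooden tray (8 mm high, y -62 to +26) with two tins, tops 80 mm up; fixed wooden end plate 62 mm high at x -140 to -126. Beside the tray an aluminium channel bar (centre y +45, 30 wide, 26 high) with a toothed strip; release key at its -x end.
- release (a joint): Release key and toothed strip, one piece: travel in m, 0 = up (jaw locked against opening), 0.008 = fully down (jaw free). Pressed straight down against about 6 N of friction; no spring, it stays down by itself. The teeth let go of the jaw at about 0.005.
- key_top (a point): Centre of the top of the release key, a flat grey plastic pad 32 mm (along the bar) x 30 mm; 46 mm above the worktop when up, 38 mm when fully down. Axes as the holder's.
- jaw (a joint): Sliding jaw's place along the bar in m: grows as it opens along the holder's +x; 0 = nearest the tins, 0.13 = against the end block. Starts between 0.004 and 0.05. About 3 N of friction; it stays where it is left. While the key is up, a ratchet pawl stops it opening by more than about one tooth (10 mm).
- jaw_face (a point): Point on the jaw's upright face towards the tins (looking to the holder's -x), 110 mm above the worktop, 20 mm below the jaw's top edge; moves with the jaw. Axes as the holder's. The jaw is a wooden plate 14 mm thick, reaching 38 mm to the holder's +y (over the bar) and 86 mm to -y. Pushed here along the holder's +x, above the tins, it opens. A grey carriage behind it rides on the bar.
- tin_a1: Small food tin, 57 mm wide, 72 mm high, 0.18 kg, standing loose on the tray in the row. Origin: centre of its underside. Not to be moved.
- tin_b1: The other small food tin, the same size, standing loose on the tray in the row. Origin: centre of its underside. Not to be moved.
- salt: Glass salt shaker, 44 mm wide, 90 mm high, standing loose on the worktop on the tray's side of the holder. Origin: centre of its underside. Not to be moved.
- garlic: Garlic bulb, 60 mm wide, 58 mm high, lying loose on the worktop on the tray's side of the holder. Origin: centre of its underside. Not to be moved.
- end_block (a point): Middle of the inner face (looking to the holder's -x), 17 mm above the worktop, of the fixed grey end block at the bar's +x end: 12 mm thick, 36 mm wide, 34 mm high. It is the jaw's stop: fully open, the jaw's carriage rests against it. Axes as the holder's.

How it is judged:
By the outcome, as a careful person would: the job done as asked, in the order asked, and still so for the second after the job is handed in, with the robot touching nothing.
It also fails if it takes over 38 s, if anything falls off the work surface, if the arm or the gripper's body presses on something with over 40 N, if the wrist force passes 120 N, or if a joint passes its speed limit or range.

### The arm

A 6-joint arm with a two-finger parallel gripper is mounted at the origin on a cart in front of the work surface, level with it; the furniture and walls round the work are solid. World frame = base frame: x ahead of the robot, y to its left, z up, the work surface at z = 0. Lengths are in m, angles in rad, forces in N, time in s.
With the tool pointing down it reaches from about 0.3 to 0.95 m from the base axis. Payload 3.1 kg.
Tool frame: the origin (TCP) lies at the very end of the fingers, on their centre line; the grasp point (between the pads) lies 19 mm behind it; z points along the fingers, y is the line along which they close (so a half turn about z gives the same grasp; the last joint's range is limited). The gripper opens to 85 mm and grips with 20 to 120 N. Pads are 22 mm wide; open, the fingers measure 114 mm over their backs; the gripper's body (76 mm by 85 mm) begins 54 mm behind the grasp point. The pads swing forward as they close: fully open they stand 13 mm farther back than shut.
Start: joints at [-1.395, 0.308, 1.634, -0, 1.2, -0.07], TCP at [0.152, -0.606, 0.207] pointing down, gripper open.
Joint ranges: [-3.06, 3.06], [-0.79, 1.96], [0.05, 2.63], [-1.19, 4.34], [0.05, 2.64], [-2.94, 2.94]. Speed limits (rad/s): [2.79, 2.79, 3.14, 3.14, 3.14, 3.14].

### API

Orientations are given as a unit quaternion [w, x, y, z].
In Python, from cell import r gives the robot as it stands. The module is installed in compiled form; this text tells all that it offers.
- The arm moves only by the tool send_rows, never from a script. Its argument "plan" is a list of rows, each a list of 3 entries, a list of its own where there are three numbers: the shift along the tool's x, y, z as a fraction of full scale, then the turn, a rotation vector about the tool's x, y, z as a fraction of full scale, then the closure, from 0 (fully open) to 1 (shut). A call has 1 to 20 rows; each row shifts and turns the commanded pose from where the row before left it, along the tool's axes as they then stand; what a row does not reach is not made up. Full scale, the value 1, is 0.15 m for a shift and 90 degrees for a turn. A row lasts 1/8 s, in which the tool goes at most 62.5 mm and 10.7 degrees, less where a joint would pass 70% of its speed; a pose out of reach is approached as far as the arm can. A call with a number of a shift or a turn outside -1 to 1 is refused whole. A call with a gripper value outside its range is refused whole. The fingers move at their own pace and stop on an object; "force" is the grip in N (left out, the last holds). Time passes only in rows, so rows that do not move let the fingers close. It gives the time, the measured TCP pose, the force, the opening and the grip force at its end, in the units of the state.
- r.get_obs(): the state, without advancing time (a new reading comes with each control period).
- r.camera(name): name is "scene" or "top" or "wrist"; returns a dict with "frame" (480x640x3 uint8, red, green, blue), "range_z" (480x640 float32, m along the optical axis (not along the pixel's ray), 0 where there is no reading), "K" (3x3 intrinsics, pixels), "distortion" ([k1, k2, p1, p2, k3] as OpenCV has them; the pictures are not rectified), "R" (3x3) and "t" (3): a world point X has camera coordinates R X + t; the wrist camera has in their place "mount" (4x4, takes a point from camera to tool coordinates, whose origin is the TCP and whose axes are the flange's). Camera axes: x right, y down, z forward; pixel columns grow to the right and rows downward; lengths in m; the calibration is good to about 2 mm. A picture is of the moment at which its call begins: read the wrist's pose just before it.
- r.job_done(): hands the job in; it is judged then, once.
The state is a dict: "t": time; "joints": joint angles; "qd": joint speeds; "joint_torque": joint torques, N m; "ee_pos": TCP position; "tool_rot": TCP orientation; "contact_force": force on the tool from outside, world axes, zero at the start; "ft_torque": the same for the moment, N m; "opening": finger opening in m; "grip_force": force on a finger pad.
Only numpy, scipy, OpenCV 4.12 (cv2) and the standard library are available. Lean on these libraries where they do the work, as an engineer would, in place of code of your own. Each camera call takes 0.05 s, during which the arm holds its last target. There are 200 camera calls.

## Working session

There is one attempt and no reset: what is moved stays moved. The work goes in short steps, Python scripts to look and compute and a tool call to move; the robot and the scene stay as the last step left them, time stands still between calls to the robot, and variables do not carry over. Pictures are saved under pics/ and viewed, at most 10 in all, crops included, and the job is handed in when it is done.

Besides the shell and the picture viewer there is one more tool, called after "Call:" as name([rows], argument=value, ...), one row to a line, values as JSON. send_rows: Moves the arm, as the interface text tells. Its arguments: {"type":"object","properties":{"plan":{"type":"array"},"force":{"type":"number"}},"required":["plan"]}

```bash
mkdir -p pics
python3 - <<'E'
from cell import r
import cv2,numpy as np
o=r.get_obs();print(o)
for n in("scene","top"):
    c=r.camera(n);cv2.imwrite(f"pics/{n}1.png",c["frame"][:,:,::-1]);np.savez(f"{n}1.npz",**c)
    print(n,c["K"],c["distortion"],c["R"],c["t"])
E
```

```text
{'t': 0.0, 'joints': array([-1.39467800e+00,  3.09012712e-01,  1.63515325e+00,  3.52067017e-05,
        1.19970522e+00, -6.96741325e-02]), 'qd': array([ 0.00080545,  0.00033299,  0.00024863, -0.0008081 ,  0.00026965,
        0.00130927]), 'joint_torque': array([-2.79437416e-03, -4.15256023e+01, -2.76665497e+01, -2.15011682e-04,
        1.03759152e-02,  5.01982925e-06]), 'ee_pos': array([ 0.15192737, -0.60536772,  0.2060582 ]), 'tool_rot': array([-1.13852551e-03,  9.92457899e-01,  1.22580670e-01, -4.42308963e-05]), 'contact_force': array([-0.06287724, -0.51167369, -0.95698332]), 'ft_torque': array([-0.00197393, -0.02011634, -0.03536497]), 'grip_force': 0.0, 'opening': 0.08536639915778335}
scene [[517.71642838   0.         323.29922654]
 [  0.         517.71642838 244.46865007]
 [  0.           0.           1.        ]] [-0.13058678  0.          0.          0.          0.        ] [[-0.82350372 -0.56726855 -0.00692992]
 [-0.423765    0.6232093  -0.65729247]
 [ 0.37718013 -0.53834614 -0.75360373]] [0.49579067 0.28653762 0.82017723]
top [[560.03377234   0.         313.92895241]
 [  0.         560.03377234 240.82880921]
 [  0.           0.           1.        ]] [-0.09333306  0.          0.          0.          0.        ] [[-0.02098608 -0.99959319  0.01931446]
 [-0.9881023   0.01779305 -0.15276535]
 [ 0.15235954 -0.02229061 -0.98807373]] [0.05456961 0.58810191 1.03359542]
```

View pics/scene1.png

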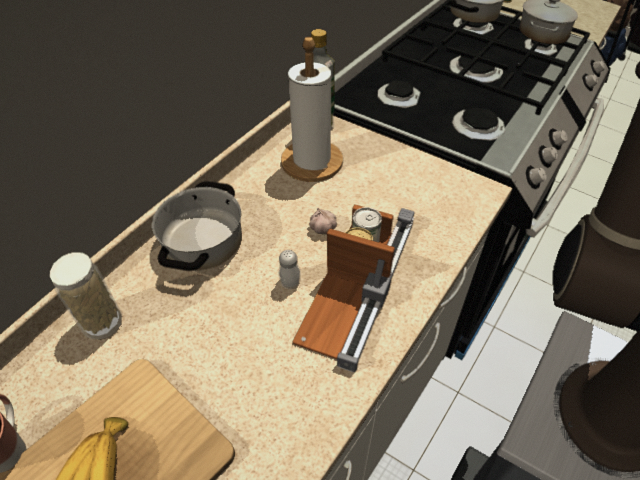

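View pics/top1.png

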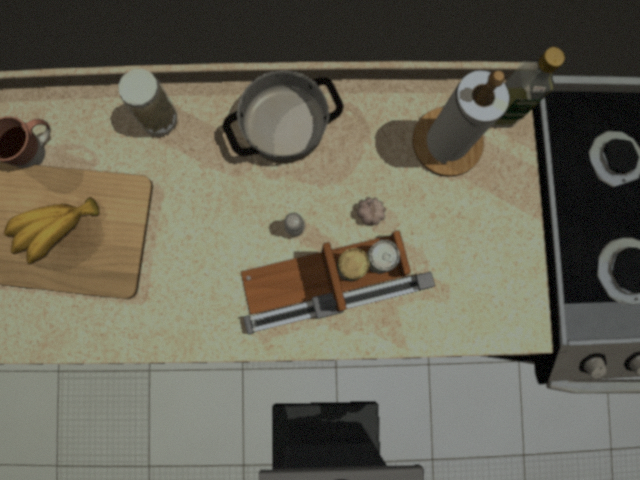

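The scene view shows the holder with the jaw at about (355,255) and the key at (405,217). In the top view the key is near (426,280), the end block near (249,323), and the jaw's top edge runs from (327,246) to (340,308). I'll zoom in on the top view for exact pixels.

```bash
cat > h.py <<'E'
import cv2,numpy as np
def ray(c,px,z):
    p=cv2.undistortPoints(np.array([[px]],float),c["K"],c["distortion"])[0,0]
    d=c["R"].T@np.array([p[0],p[1],1]);o=-c["R"].T@c["t"]
    return o+d*(z-o[2])/d[2]
def cloud(c):
    K=c["K"];h,w=c["range_z"].shape
    uv=np.stack(np.meshgrid(np.arange(w),np.arange(h)),-1).reshape(-1,1,2).astype(float)
    p=cv2.undistortPoints(uv,K,c["distortion"])[:,0]
    z=c["range_z"].reshape(-1,1)
    P=np.hstack([p*z,z]);return ((P-c["t"])@c["R"]).reshape(h,w,3)
E
python3 - <<'E'
from h import *
c=np.load("top1.npz");f=c["frame"][:,:,::-1]
cv2.imwrite("pics/crop1.png",cv2.resize(f[225:345,235:445],None,fx=3.8,fy=3.8,interpolation=cv2.INTER_CUBIC))
P=cloud(c)
for px in[(426,280),(249,323),(334,277),(383,255),(353,264),(293,224),(370,210),(280,285)]:print(px,P[px[1],px[0]].round(4))
E
```

```text
(426, 280) [ 0.5089 -0.17    0.0468]
(249, 323) [0.4347 0.17   0.0317]
(334, 277) [0.5112 0.011  0.1279]
(383, 255) [ 0.5544 -0.0838  0.0819]
(353, 264) [ 0.5391 -0.0278  0.0778]
(293, 224) [0.6148 0.0822 0.0874]
(370, 210) [ 0.6475 -0.0672  0.0462]
(280, 285) [0.5081 0.1109 0.0068]
```

View pics/crop1.png

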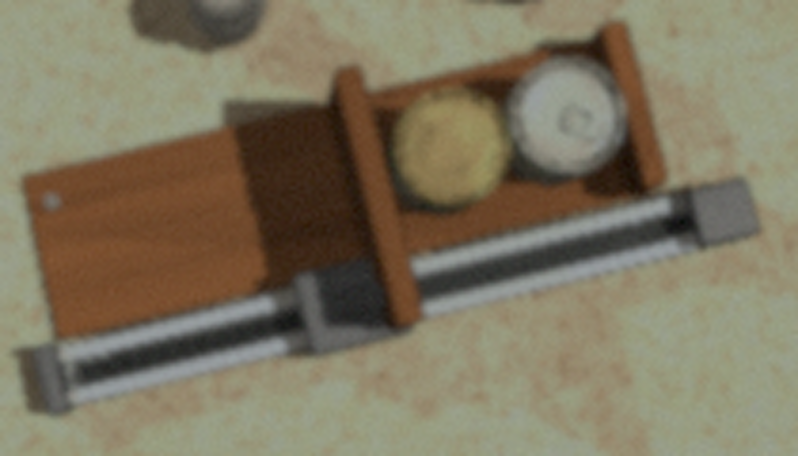

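The crop shows these features, in crop pixels:
- Key top corners: (692,190), (750,180), (762,232), (703,246).
- Jaw top edge, tin side: (360,68) to (420,318).
- End block top: around (54,380).

Run:
```python
from h import *
c=np.load("top1.npz")
R=lambda u,v,z:ray(c,(235+(u+.5)/3.8-.5,225+(v+.5)/3.8-.5),z)
key=R(727,212,.046);eb=R(54,380,.034);j0=R(360,68,.13);j1=R(420,318,.13)
ei=R(66,376,.034)
print("key",key,"eb",eb,"inner",ei,"jaw face ends",j0,j1, np.linalg.norm(j1-j0))
P=cloud(c)
m=(P[...,2]>.12)&(P[...,2]<.14)&(abs(P[...,1])<.06)&(P[...,0]<.6)&(P[...,0]>.42)
q=P[m];print("jaw top cloud",m.sum(),cv2.minAreaRect(q[:,:2].astype(np.float32)*1000),q.mean(0))
m=(P[...,2]>.040)&(P[...,2]<.052)&(P[...,1]<-.145)&(P[...,1]>-.2)&(P[...,0]<.53)&(P[...,0]>.47)
q=P[m];print("key cloud",m.sum(),cv2.minAreaRect(q[:,:2].astype(np.float32)*1000),q.mean(0))
d=ei-key;d[2]=0;print("dist",np.linalg.norm(d));d/=np.linalg.norm(d)
yh=np.array([-d[1],d[0],0]);print("xh",d,"ang",np.degrees(np.arctan2(d[1],d[0])))
e=(j0-j1)[:2];print("jaw-normal ang",np.degrees(np.arctan2(e[1],e[0]))+90)
print("xh yh of jaw ends rel key",[((p-key)@d,(p-key)@yh) for p in(j0,j1)])
s=np.load("scene1.npz");Q=cloud(s)
m=(Q[...,2]>.042)&(Q[...,2]<.052)&(Q[...,1]<-.145)&(Q[...,1]>-.2)&(Q[...,0]<.53)&(Q[...,0]>.47)
q=Q[m];print("key scene",m.sum(),cv2.minAreaRect(q[:,:2].astype(np.float32)*1000),q.mean(0))
m=(Q[...,2]>.125)&(Q[...,2]<.14)&(abs(Q[...,1])<.06)&(Q[...,0]<.6)&(Q[...,0]>.42)
q=Q[m];print("jaw scene",m.sum(),cv2.minAreaRect(q[:,:2].astype(np.float32)*1000))
```

```text
key [ 0.50817324 -0.17007999  0.046     ] eb [0.43161942 0.170077   0.034     ] inner [0.43350248 0.16405274 0.034     ] jaw face ends [0.57236069 0.0177271  0.13      ] [ 0.45588525 -0.00693455  0.13      ] 0.11905766445960636
jaw top cloud 570 ((513.4678344726562, 11.200200080871582), (123.29109191894531, 14.305423736572266), 12.775830268859863) [0.51307215 0.01144053 0.12850468]
key cloud 255 ((509.0985412597656, -168.9548797607422), (30.2403621673584, 32.215919494628906), 12.557265281677246) [ 0.50870239 -0.16847625  0.04491755]
dist 0.3423746545844598
xh [-0.21809665  0.97592718  0.        ] ang 102.59726458831149
jaw-normal ang 101.95482637428648
xh yh of jaw ends rel key [(np.float64(0.1692869755335602), np.float64(-0.10360237553121779)), (np.float64(0.17062190092023805), np.float64(0.015447804816349178))]
key scene 147 ((509.6289978027344, -167.10513305664062), (28.045059204101562, 34.82963562011719), 13.418890953063965) [ 0.50905056 -0.16579386  0.04518777]
jaw scene 480 ((513.6239013671875, 12.560897827148438), (123.69542694091797, 17.16864776611328), 12.501575469970703)
```

Call:
send_rows([
  [[0.215,-0.16,0],[0,0,0.0167],1],
  [[0.215,-0.16,0],[0,0,0],1],
  [[0.215,-0.16,0],[0,0,0],1],
  [[0.215,-0.16,0],[0,0,0],1],
  [[0.215,-0.16,0],[0,0,0],1],
  [[0.215,-0.16,0],[0,0,0],1],
  [[0.215,-0.16,0],[0,0,0],1],
  [[0.215,-0.16,0],[0,0,0],1],
  [[0.215,-0.16,0],[0,0,0],1],
  [[0.215,-0.16,0],[0,0,0],1],
  [[0.215,-0.16,0],[0,0,0],1],
  [[0.215,-0.16,0],[0,0,0],1],
  [[0.215,-0.16,0],[0,0,0],1],
  [[0.2,-0.16,0],[0,0,0],1],
  [[0,0,0],[0,0,0],1],
  [[0,0,0],[0,0,0],1],
])

```text
t: 2.1
ee_pos: [0.5159, -0.1798, 0.2068]
tool_rot: [-0.0, 0.994, 0.11, -0.001]
contact_force: [0.3, -0.7, 0.5]
opening: -0.0003
grip_force: 0.0
```

Call:
send_rows([
  [[-0.029,-0.082,0.14],[0,0,0],1],
  [[0,0,0.14],[0,0,0],1],
  [[0,0,0.14],[0,0,0],1],
  [[0,0,0.14],[0,0,0],1],
  [[0,0,0.14],[0,0,0],1],
  [[0,0,0.14],[0,0,0],1],
  [[0,0,0.12],[0,0,0],1],
  [[0,0,0],[0,0,0],1],
  [[0,0,0],[0,0,0],1],
])

```text
t: 3.22
ee_pos: [0.51, -0.1692, 0.0638]
tool_rot: [0.0, 0.994, 0.109, 0.0]
contact_force: [0.5, -0.3, 0.4]
opening: 0.0004
grip_force: 0.0
```

Run:
```python
from cell import r
from h import *
print(r.get_obs()["ee_pos"])
c=r.camera("scene");np.savez("scene2.npz",**c);a=c["frame"][170:380,290:450,::-1]
w=r.camera("wrist")["frame"][:,:,::-1]
a=cv2.resize(a,None,fx=2,fy=2);b=cv2.resize(w,(400,300))
o=np.zeros((420,720,3),np.uint8);o[:,:320]=a;o[:300,320:]=b;cv2.imwrite("pics/p2.png",o)
```

```text
[ 0.50997039 -0.16924271  0.0637858 ]
```

View pics/p2.png

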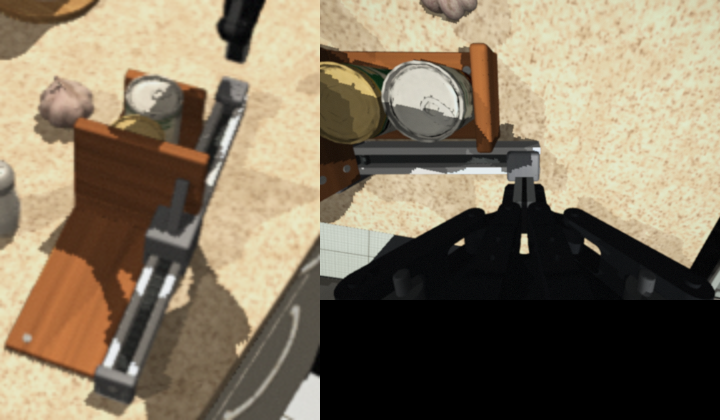

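The scene crop (left) shows the fingertips at (235,55), right above the key at (232,90). The wrist view (right) shows the tips centred over the key at about (525,170). Pressing now.

Call:
send_rows([
  [[0,0,0.05],[0,0,0],1],
  [[0,0,0.05],[0,0,0],1],
  [[0,0,0.015],[0,0,0],1],
  [[0,0,0.015],[0,0,0],1],
  [[0,0,0.015],[0,0,0],1],
  [[0,0,0.015],[0,0,0],1],
  [[0,0,0.015],[0,0,0],1],
  [[0,0,0],[0,0,0],1],
  [[0,0,0],[0,0,0],1],
])

```text
t: 4.45
ee_pos: [0.5097, -0.1687, 0.0371]
tool_rot: [0.0, 0.994, 0.11, 0.0]
contact_force: [0.1, 0.5, 0.0]
opening: 0.0002
grip_force: 0.0
```

Call:
send_rows([
  [[0,0,0.01],[0,0,0],1],
  [[0,0,0.01],[0,0,0],1],
])

```text
t: 4.7
ee_pos: [0.5097, -0.1688, 0.034]
tool_rot: [0.0, 0.994, 0.11, 0.0]
contact_force: [0.9, -0.5, -0.1]
opening: 0.0002
grip_force: 0.0
```

Run:
```python
from cell import r
from h import *
print(r.get_obs()["ee_pos"],r.get_obs()["contact_force"])
c=r.camera("scene");t=r.camera("top");a=c["frame"][180:280,340:440,::-1];b=t["frame"][230:330,360:460,::-1]
w=r.camera("wrist")["frame"][120:320,200:440,::-1]
o=np.zeros((600,800,3),np.uint8);o[:300,:300]=cv2.resize(a,(300,300));o[300:,:300]=cv2.resize(b,(300,300));o[:400,310:790]=cv2.resize(w,(480,400));cv2.imwrite("pics/p3.png",o)
P=cloud(t);print(P[280,426],P[275:290:3,418:436:3].round(3)[...,2])
```

```text
[ 0.50966956 -0.16875436  0.03400989] [ 0.86631747 -0.50899241 -0.11738068]
[ 0.49632661 -0.13455915  0.20588176] [[0.172 0.181 0.203 0.223 0.233 0.252]
 [0.163 0.181 0.199 0.221 0.229 0.245]
 [0.165 0.169 0.191 0.209 0.227 0.231]
 [0.126 0.171 0.176 0.2   0.217 0.434]
 [0.128 0.11  0.049 0.048 0.2   0.447]]
```

View pics/p3.png

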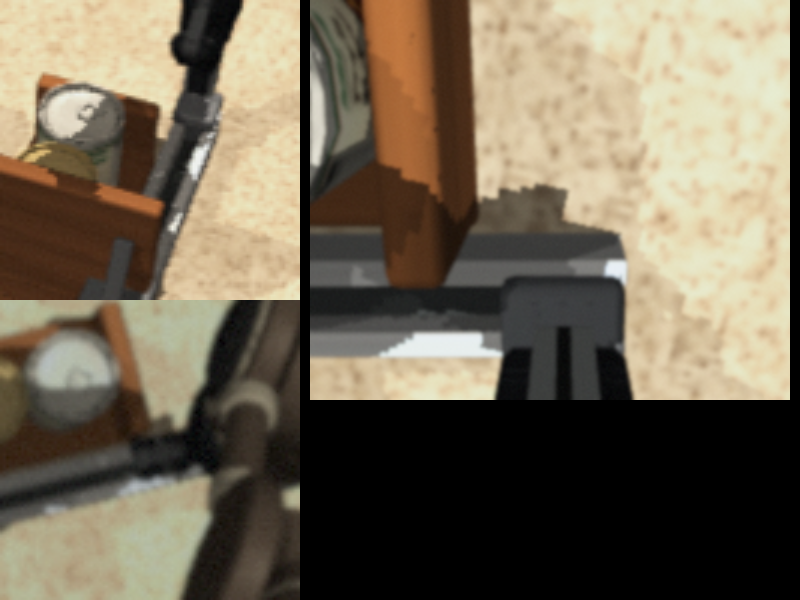

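The fingers look to be over the key's centre, but no force shows. I'll ease down in small steps while watching the force.

Call:
send_rows([
  [[0,0,0.01],[0,0,0],1],
  [[0,0,0.01],[0,0,0],1],
])

```text
t: 5.1
ee_pos: [0.5096, -0.1687, 0.031]
tool_rot: [0.0, 0.994, 0.11, 0.0]
contact_force: [0.3, 0.4, 0.3]
opening: -0.0001
grip_force: 0.0
```

Run:
```python
from cell import r
from h import *
o=r.get_obs();print(o["ee_pos"],o["contact_force"])
c=r.camera("scene");w=r.camera("wrist")
p=o["ee_pos"]
for q in (p,np.array([.509,-.169,.046]),np.array([.509,-.169,.038])):
    print("scene px",cv2.projectPoints(q.reshape(1,1,3),cv2.Rodrigues(c["R"])[0],c["t"],c["K"],c["distortion"])[0].ravel())
M=np.linalg.inv(w["mount"]);x=M[:3,3]
print("wrist TCP cam",x,cv2.projectPoints(x.reshape(1,1,3),np.zeros(3),np.zeros(3),w["K"],w["distortion"])[0].ravel())
# cloud of wrist: heights
w=dict(w);w["R"]=np.eye(3);w["t"]=np.zeros(3);C=cloud(w)
T=C@w["mount"][:3,:3].T+w["mount"][:3,3]
qw,a,b,d=o["tool_rot"]
from scipy.spatial.transform import Rotation as Ro
W=T@Ro.from_quat([a,b,d,qw]).as_matrix().T+p
for v in range(255,300,5):print(v,[tuple((W[v,u]*1000).round().astype(int)) for u in range(300,360,12)])
```

```text
[ 0.50962668 -0.16872945  0.03095453] [0.33853473 0.37500693 0.2811113 ]
scene px [405.27225713 218.23319291]
scene px [406.40243274 213.23242589]
scene px [405.97230912 215.92815102]
wrist TCP cam [-0.000507    0.02228611  0.18100438] [325.49887204 278.58084281]
255 [(np.int64(518), np.int64(-153), np.int64(26)), (np.int64(520), np.int64(-159), np.int64(27)), (np.int64(521), np.int64(-165), np.int64(26)), (np.int64(522), np.int64(-172), np.int64(25)), (np.int64(524), np.int64(-178), np.int64(25))]
260 [(np.int64(520), np.int64(-153), np.int64(38)), (np.int64(522), np.int64(-159), np.int64(39)), (np.int64(523), np.int64(-165), np.int64(39)), (np.int64(524), np.int64(-171), np.int64(39)), (np.int64(525), np.int64(-177), np.int64(38))]
265 [(np.int64(520), np.int64(-154), np.int64(44)), (np.int64(521), np.int64(-159), np.int64(44)), (np.int64(522), np.int64(-165), np.int64(44)), (np.int64(524), np.int64(-171), np.int64(44)), (np.int64(525), np.int64(-177), np.int64(45))]
270 [(np.int64(518), np.int64(-154), np.int64(45)), (np.int64(519), np.int64(-160), np.int64(46)), (np.int64(520), n
[... 623 characters left out ...]
, np.int64(-156), np.int64(46)), (np.int64(518), np.int64(-161), np.int64(61)), (np.int64(519), np.int64(-166), np.int64(60)), (np.int64(521), np.int64(-171), np.int64(62)), (np.int64(515), np.int64(-179), np.int64(45))]
290 [(np.int64(507), np.int64(-156), np.int64(45)), (np.int64(519), np.int64(-161), np.int64(67)), (np.int64(519), np.int64(-166), np.int64(66)), (np.int64(521), np.int64(-171), np.int64(66)), (np.int64(513), np.int64(-180), np.int64(46))]
295 [(np.int64(514), np.int64(-156), np.int64(63)), (np.int64(519), np.int64(-161), np.int64(71)), (np.int64(520), np.int64(-166), np.int64(71)), (np.int64(521), np.int64(-171), np.int64(70)), (np.int64(518), np.int64(-177), np.int64(64))]
```

The depth data shows the key still up (46 mm). The visible fingertips are at about z 55 mm, so they sit roughly 24 mm behind the reported TCP. I'll keep lowering until there is contact.

Call:
send_rows([
  [[0,0,0.015],[0,0,0],1],
  [[0,0,0.015],[0,0,0],1],
  [[0,0,0.015],[0,0,0],1],
])

```text
t: 5.58
ee_pos: [0.5095, -0.1687, 0.0241]
tool_rot: [-0.0, 0.994, 0.11, -0.0]
contact_force: [0.9, 0.2, -0.1]
opening: 0.0001
grip_force: 0.0
```

Call:
send_rows([
  [[0,0,0.01],[0,0,0],1],
  [[0,0,0.01],[0,0,0],1],
])

```text
t: 5.82
ee_pos: [0.5096, -0.1687, 0.0214]
tool_rot: [-0.0, 0.994, 0.11, -0.0]
contact_force: [-0.5, 0.1, 3.5]
opening: -0.0001
grip_force: 1.9
```

Call:
send_rows([
  [[0,0,0.01],[0,0,0],1],
  [[0,0,0.01],[0,0,0],1],
  [[0,0,0.01],[0,0,0],1],
  [[0,0,0.01],[0,0,0],1],
])

```text
t: 6.32
ee_pos: [0.5096, -0.1687, 0.0159]
tool_rot: [-0.0, 0.994, 0.11, -0.0]
contact_force: [-1.8, 1.3, 5.5]
opening: 0.0001
grip_force: 2.8
```

Call:
send_rows([
  [[0,0,0.01],[0,0,0],1],
  [[0,0,0.01],[0,0,0],1],
  [[0,0,0.007],[0,0,0],1],
])

```text
t: 6.7
ee_pos: [0.5098, -0.1688, 0.0133]
tool_rot: [-0.0, 0.994, 0.11, -0.0]
contact_force: [-5.6, 2.3, 19.6]
opening: 0.0
grip_force: 9.8
```

The key bottomed at about 20 N after 8 mm of travel. Now I lift and go to just in front of the jaw, fingertips at about 108 mm.

Call:
send_rows([
  [[0,0,-0.05],[0,0,0],1],
  [[0,0,-0.14],[0,0,0],1],
  [[0,0,-0.14],[0,0,0],1],
  [[0,0,-0.137],[0,0,0],1],
  [[0.017,-0.171,0],[0,0,0],1],
  [[0.017,-0.171,0],[0,0,0],1],
  [[0.017,-0.171,0],[0,0,0],1],
  [[0.017,-0.171,0],[0,0,0],1],
  [[0.017,-0.171,0],[0,0,0],1],
  [[0,0,0],[0,0,0],1],
  [[0,0,0],[0,0,0],1],
])

```text
t: 8.07
ee_pos: [0.4944, -0.0412, 0.0813]
tool_rot: [0.0, 0.994, 0.11, 0.0]
contact_force: [0.5, -0.1, 0.2]
opening: -0.0003
grip_force: 0.0
```

Run:
```python
from cell import r
from h import *
o=r.get_obs();print(o["ee_pos"],o["contact_force"])
c=r.camera("scene");a=c["frame"][150:370,280:450,::-1];b=r.camera("wrist")["frame"][:,:,::-1]
o=np.zeros((440,780,3),np.uint8);o[:,:340]=cv2.resize(a,(340,440));o[:330,340:]=cv2.resize(b,(440,330));cv2.imwrite("pics/p4.png",o)
P=cloud(r.camera("top"))
m=(P[...,2]>.02)&(P[...,2]<.06)&(P[...,1]<-.155)&(P[...,1]>-.183)&(P[...,0]<.52)&(P[...,0]>.497)
print("key z",m.sum(),np.median(P[m],0))
```

```text
[ 0.49440414 -0.04115958  0.08132059] [ 0.51801234 -0.14257134  0.22235204]
key z 0 [nan nan nan]
  return _methods._mean(a, axis=axis, dtype=dtype,
  ret = um.true_divide(
```

View pics/p4.png

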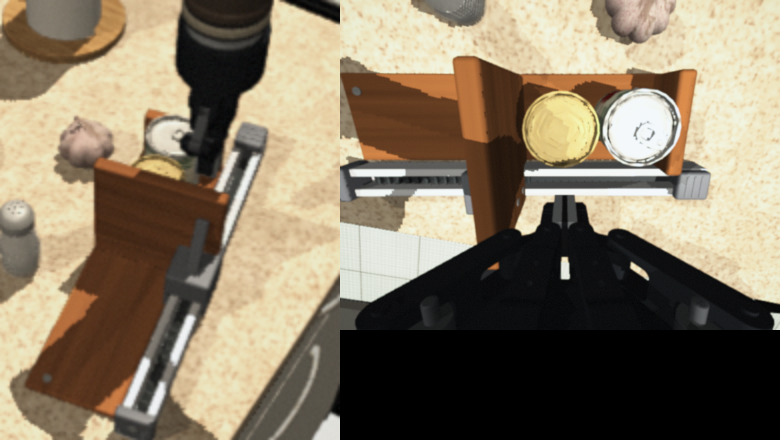

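The scene view shows the fingers between the jaw and the tins, above them, at about (205,165). The finger linkages spread sideways and could hit the jaw's edge, so I'll back off 30 mm and turn the tool 90° so that the flat side of the fingers does the pushing.

Call:
send_rows([
  [[0,0.2,0],[0,0,0],1],
  [[0,0,0],[0,0,-0.1],1],
  [[0,0,0],[0,0,-0.1],1],
  [[0,0,0],[0,0,-0.1],1],
  [[0,0,0],[0,0,-0.1],1],
  [[0,0,0],[0,0,-0.1],1],
  [[0,0,0],[0,0,-0.1],1],
  [[0,0,0],[0,0,-0.1],1],
  [[0,0,0],[0,0,-0.1],1],
  [[0,0,0],[0,0,-0.1],1],
  [[0,0,0],[0,0,-0.1],1],
  [[0,0,0],[0,0,0],1],
  [[0,0,0],[0,0,0],1],
])

```text
t: 9.85
ee_pos: [0.5007, -0.0705, 0.0813]
tool_rot: [0.0, 0.626, 0.779, -0.0]
contact_force: [0.3, 0.3, 0.2]
opening: -0.0
grip_force: 0.0
```

Run:
```python
from cell import r
o=r.get_obs();print(o["ee_pos"],o["contact_force"],o["joints"])
```

```text
[ 0.50068834 -0.07046629  0.08126454] [0.3159588  0.27262785 0.19767433] [-2.25920906e-01  2.45582421e-01  2.00459499e+00 -7.32461837e-05
  8.91376567e-01 -4.42615720e-01]
```

Call:
send_rows([
  [[0.11,0,0],[0,0,0],1],
  [[0.11,0,0],[0,0,0],1],
  [[0.1,0,0],[0,0,0],1],
  [[0.03,0,0],[0,0,0],1],
  [[0.03,0,0],[0,0,0],1],
  [[0.03,0,0],[0,0,0],1],
  [[0.03,0,0],[0,0,0],1],
  [[0.03,0,0],[0,0,0],1],
])

```text
t: 10.85
ee_pos: [0.4855, -0.0016, 0.0814]
tool_rot: [0.0, 0.626, 0.78, -0.0]
contact_force: [0.0, -4.1, -0.1]
opening: 0.0001
grip_force: 1.7
```

Call:
send_rows([
  [[0.04,0,0],[0,0,0],1],
  [[0.04,0,0],[0,0,0],1],
  [[0.04,0,0],[0,0,0],1],
  [[0.04,0,0],[0,0,0],1],
  [[0.04,0,0],[0,0,0],1],
])

```text
t: 11.48
ee_pos: [0.4788, 0.0285, 0.0814]
tool_rot: [0.0, 0.625, 0.78, 0.0]
contact_force: [0.9, -2.7, 1.3]
opening: -0.0001
grip_force: 1.8
```

Call:
send_rows([
  [[0.04,0,0],[0,0,0],1],
  [[0.04,0,0],[0,0,0],1],
  [[0.04,0,0],[0,0,0],1],
  [[0.04,0,0],[0,0,0],1],
  [[0.04,0,0],[0,0,0],1],
  [[0.04,0,0],[0,0,0],1],
  [[0.04,0,0],[0,0,0],1],
  [[0.04,0,0],[0,0,0],1],
  [[0.04,0,0],[0,0,0],1],
  [[0.04,0,0],[0,0,0],1],
  [[0.03,0,0],[0,0,0],1],
  [[0.02,0,0],[0,0,0],1],
])

```text
t: 12.98
ee_pos: [0.464, 0.0943, 0.0813]
tool_rot: [-0.0, 0.625, 0.78, 0.0]
contact_force: [0.4, -3.4, 2.9]
opening: 0.0003
grip_force: 1.6
```

Call:
send_rows([
  [[0.02,0,0],[0,0,0],1],
  [[0.02,0,0],[0,0,0],1],
  [[0.02,0,0],[0,0,0],1],
  [[0.02,0,0],[0,0,0],1],
])

```text
t: 13.48
ee_pos: [0.4614, 0.1058, 0.0813]
tool_rot: [0.0, 0.625, 0.78, 0.0]
contact_force: [1.1, -3.5, 3.0]
opening: -0.0004
grip_force: 1.6
```

Call:
send_rows([
  [[0.02,0,0],[0,0,0],1],
  [[0.02,0,0],[0,0,0],1],
  [[0.015,0,0],[0,0,0],1],
])

```text
t: 13.85
ee_pos: [0.4611, 0.1076, 0.0814]
tool_rot: [0.005, 0.623, 0.782, -0.004]
contact_force: [6.3, -27.6, 2.5]
opening: 0.0003
grip_force: 14.2
```

It has hit the stop at 28 N. I'll back off, lift clear and check.

Call:
send_rows([
  [[-0.03,0,0],[0,0,0],1],
  [[-0.1,0,0],[0,0,0],1],
  [[-0.1,0,0],[0,0,0],1],
  [[0,0,-0.2],[0,0,0],1],
  [[0,0,-0.25],[0,0,0],1],
  [[0,0.2,-0.25],[0,0,0],1],
  [[0,0.3,0],[0,0,0],1],
  [[0,0.3,0],[0,0,0],1],
  [[0,0,0],[0,0,0],1],
  [[0,0,0],[0,0,0],1],
])

```text
t: 15.1
ee_pos: [0.583, 0.1058, 0.1852]
tool_rot: [-0.001, 0.625, 0.78, -0.001]
contact_force: [-0.5, 0.5, -0.4]
opening: 0.0001
grip_force: 0.0
```

Run:
```python
from cell import r
from h import *
o=r.get_obs();print(o["t"],o["ee_pos"],o["contact_force"])
c=r.camera("scene");t=r.camera("top");a=c["frame"][150:370,260:450,::-1];b=t["frame"][200:345,235:445,::-1]
o=np.zeros((440,800,3),np.uint8);o[:,:380]=cv2.resize(a,(380,440));o[:290,380:]=cv2.resize(b,(420,290));cv2.imwrite("pics/p5.png",o)
for n,C in(("scene",c),("top",t)):
    P=cloud(C);m=(abs(P[...,0]-.509)<.009)&(abs(P[...,1]+.169)<.009)&(P[...,2]<.08)
    q=P[m][:,2];print(n,"key z",m.sum(),np.percentile(q,[20,50,80]) if m.sum() else None)
```

```text
15.1 [0.58300308 0.10579024 0.18515872] [-0.45483103  0.533745   -0.41556406]
scene key z 66 [0.03601516 0.03766627 0.03915975]
top key z 83 [0.03582547 0.03724282 0.0396136 ]
```

View pics/p5.png

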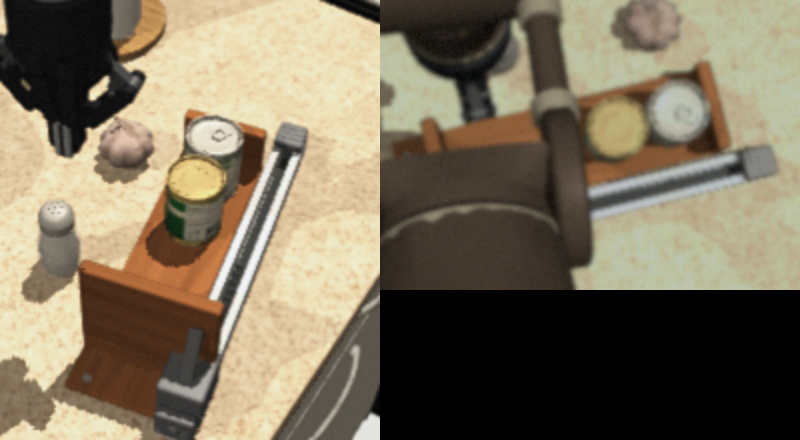

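The scene view shows the carriage against the end block at about (185,400) and the key down, measured at 37.5 mm. The tins, salt and garlic are standing in place, and the arm is clear of everything.

```bash
python3 -c "
from cell import r
print(r.job_done())"
```

```text
the job is handed in; nothing more can be done
None
```

The release key is fully down and the jaw is open against the end block. The tins, salt shaker and garlic were not touched, and the job was handed in at about 15 s.

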